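# Key a test disc into the disc reader and start it

## Task

Load the test disc into the disc reader. Set it in the round well with its arrow towards the reader's front, then, pressing only lightly, turn it by its grip until its notches find the drive keys and it drops fully home; never force it. Let go of it, press the green start button fully down and release it, and leave the other things on the table where they stand.

Things in the scene. Friction and masses are not known exactly. Their poses are not given: they have to be found in the camera images.
- test_disc: The test disc: white, round, 56 mm across, 18 mm thick, flat on the table, about 80 g, with a blue grip bar standing on top (48 mm high in all). Origin at the centre of its underside; z up, -x towards the orange arrow on its top. At the start the arrow points roughly at the robot (within 30 degrees).
- disc_grip (a point): Middle of the disc's blue grip bar, on the disc's axis, 33 mm above its underside; the disc's axes. The bar is 36 mm long (along x), 12 mm wide (along y) and 30 mm high.
- disc_foot (a point): Centre of the disc's underside, the disc's axes. Two notches, 9 mm deep, are cut up into the underside, each from 9.5 mm off the axis out through the rim: a wide one (13 mm) under the arrow at -x, a narrow one (7 mm) at +x.
- reader: The disc reader: white box with a grey skirt, 160 mm (x) by 110 mm (y) by 32 mm high, fixed. Origin at the centre of its underside, z up. Its front (-x; display, green button and an orange mark before the well) looks towards the robot within 15 degrees. The well's axis lies 22 mm behind the origin (+x).
- well_mouth (a point): Centre of the mouth of the reader's round well, level with the reader's top, 32 mm above the table; the reader's axes. The well is 59 mm across (1.5 mm free round the disc), 20 mm deep, with a 5 mm chamfer. A disc not aligned rests on the keys, its underside 12 mm below the mouth; aligned to about 4 degrees it drops 8 mm to the floor, its top 2 mm below the mouth.
- well_floor (a point): Centre of the well's floor, 20 mm below the mouth: a black braked drive platter with two steel keys 8 mm high, 12 to 26 mm off the axis: a wide one (10 mm) roughly in front, a narrow one (4 mm) opposite. The wide key lies up to 37 degrees to either side of the reader's -x line; this angle is not measured. Platter and keys are sprung and sink up to 3 mm (about 8 N).
- start_top (a point): Centre of the top of the green start button, 20 mm across, on the reader's top face near its front. It goes down 5 mm against a spring (about 5 N fully down) and comes back when released.
- start (a joint): Travel of the start button, m: 0 released, 0.005 fully down.
- yellow_cup: Yellow-capped specimen cup, 62 mm across, 72 mm high, a bystander; origin at the centre of its underside.
- oximeter: White and blue finger-clip oximeter, 58 x 32 x 31 mm, a bystander between disc and reader; origin at the centre of its underside.
Things that resemble listed ones, but are neither listed nor needed, are in the scene too. Several things look just like the test_disc: the one meant starts farthest from the robot's base.

How it is judged:
By the outcome, as a careful person would: the job done as asked, in the order asked, and still so for the second after the job is handed in, with the robot touching nothing.
It also fails if it takes over 72 s, if anything falls off the work surface, if the arm or the gripper's body presses on something with over 40 N, if the wrist force passes 120 N, or if a joint passes its speed limit or range.

## Robot

A 6-joint arm with a two-finger parallel gripper is mounted at the origin on a cart in front of the work surface, level with it; the furniture and walls round the work are solid. World frame = base frame: x ahead of the robot, y to its left, z up, the work surface at z = 0. Lengths are in m, angles in degrees, forces in N, time in s.
With the tool pointing down it reaches from about 0.3 to 0.75 m from the base axis. Payload 8.5 kg.
Tool frame: the origin (TCP) lies at the very end of the fingers, on their centre line; the grasp point (between the pads) lies 19 mm behind it; z points along the fingers, y is the line along which they close (so a half turn about z gives the same grasp; the last joint's range is limited). The gripper opens to 88 mm and grips with 3 to 60 N. Pads are 18 mm wide; open, the fingers measure 123 mm over their backs; the gripper's body (75 mm by 187 mm) begins 45 mm behind the grasp point.
Start: joints at [59.742, 21.807, 74.336, -0, 83.858, -12.336], TCP at [0.169, 0.523, 0.239] pointing down, gripper open.
Joint ranges: [-178.18, 178.18], [-50.72, 133.34], [12.68, 142.11], [-81.47, 261.47], [9.98, 163.14], [-165.26, 165.26]. Speed limits (degrees/s): [136.94, 136.94, 180, 180, 180, 180].

## Interface

Orientations are given as a 3x3 rotation matrix whose columns are the frame's x, y, z axes.
In Python, from plant import sensors, vision, r gives the robot as it stands.
- The arm moves only by the tool servo_tool, never from a script. Its argument "rows" is a list of rows, each a list of 7 numbers: the shift along the tool's x, y, z in units of 25 mm (1.0 is 25 mm), then the turn, a rotation vector about the tool's x, y, z in units of 6 degrees (1.0 is 6 degrees), then the finger opening in mm, from 0 to 88.1. A call has 1 to 20 rows; each row shifts and turns the commanded pose from where the row before left it, along the tool's axes as they then stand; what a row does not reach is not made up. A row lasts 1/12 s, in which the tool goes at most 41.7 mm and 7.16 degrees, less where a joint would pass 70% of its speed; a pose out of reach is approached as far as the arm can. A call is refused whole if a number of a shift passes 1 or a number of a turn 1, either way. A call with a gripper value outside its range is refused whole. The fingers move at their own pace and stop on an object; "newtons" is the grip in N (left out, the last holds). Time passes only in rows, so rows that do not move let the fingers close. It gives the time, the measured TCP pose, the force, the opening and the grip force at its end, in the units of the state.
- sensors.sense(): the state, without advancing time (a new reading comes with each control period).
- vision.read_camera(name): name is "scene" or "top" or "wrist"; returns a dict with "pixels" (420x560x3 uint8, blue, green, red), "fov_y" (degrees; the focal length in pixels is half the picture's height over the tangent of half this angle, whatever the lens; pixels are square), "cx", "cy" (the principal point, pixels), "R" (3x3) and "t" (3): a world point X has camera coordinates R X + t. Camera axes: x right, y down, z forward; pixel columns grow to the right and rows downward; lengths in m; the calibration is good to about 2 mm. A picture is of the moment at which its call begins. There is no depth.
- r.finish_job(): hands the job in; it is judged then, once.
The state is a dict: "t": time; "qpos": joint angles; "joint_velocities": joint speeds; "effort": joint torques, N m; "tool_pos": TCP position; "eef_rot": TCP orientation; "contact_force": force on the tool from outside, world axes, zero at the start; "ft_torque": the same for the moment, N m; "grip_width": finger opening in m; "gripper_force": force on a finger pad.
Only numpy, scipy, OpenCV 4.12 (cv2) and the standard library are available. Lean on these libraries where they do the work, as an engineer would, in place of code of your own. Each camera call takes 0.05 s, during which the arm holds its last target. There are 200 camera calls.

## Working session

There is one attempt and no reset: what is moved stays moved. The work goes in short steps, Python scripts to look and compute and a tool call to move; the robot and the scene stay as the last step left them, time stands still between calls to the robot, and variables do not carry over. Pictures are saved under pics/ and viewed, at most 10 in all, crops included, and the job is handed in when it is done.

Besides the shell and the picture viewer there is one more tool, called after "Call:" by a JSON object that holds its "method" and its "body". servo_tool: Moves the arm, as the interface text tells. Its arguments: {"type":"object","properties":{"rows":{"type":"array","items":{"type":"array","items":{"type":"number"}}},"newtons":{"type":"number"}},"required":["rows"]}

```bash
mkdir -p pics
cat > h.py <<'E'
import numpy as np, cv2
from plant import sensors, vision, r
def cam(n):
    c=vision.read_camera(n); p=np.array(c["pixels"]); f=p.shape[0]/2/np.tan(np.radians(c["fov_y"])/2)
    return p,f,c["cx"],c["cy"],np.array(c["R"]),np.array(c["t"])
def plane(c,u,v,z):
    _,f,cx,cy,R,t=c; d=R.T@np.array([(u-cx)/f,(v-cy)/f,1]); o=-R.T@t
    return o+d*(z-o[2])/d[2]
def proj(c,X):
    _,f,cx,cy,R,t=c; x=R@np.array(X)+t; return cx+f*x[0]/x[2],cy+f*x[1]/x[2]
E
python3 - <<'E'
from h import *
for n in("top","scene"):
    c=cam(n); cv2.imwrite(f"pics/{n}0.png",c[0]); print(n,c[1:4],-c[4].T@c[5],c[4][2])
E
```

```text
top (np.float64(404.85065399868597), 292.03948774637547, 204.91850419635426) [0.49853636 0.00921903 0.9206526 ] [ 0.06987909 -0.00482341 -0.99754381]
scene (np.float64(540.2105072372027), 285.09711160120435, 218.26818553651773) [-0.05124619 -0.65991131  0.84707221] [ 0.49075253  0.5854569  -0.64529232]
```

View pics/top0.png

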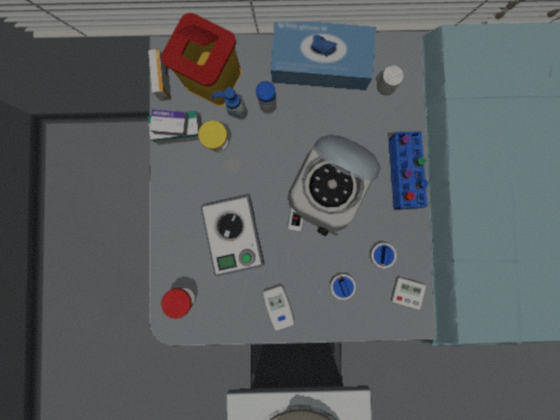

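View pics/scene0.png

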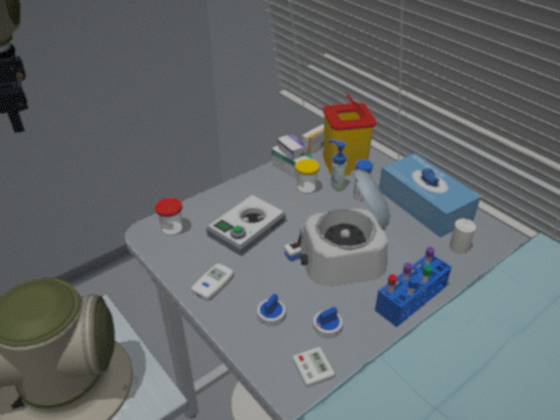

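The top view shows the reader at about (232,235), with its green button at (247,257) and its well at (230,225). The two discs are at (384,256), which is the farther one and so the target, and at (343,287). The centrifuge is at (332,185) and the oximeter at (297,218).

Run:
```python
from h import *
s=sensors.sense(); print(s["tool_pos"],np.round(s["eef_rot"],3).tolist())
c=cam("top"); p=c[0]; hsv=cv2.cvtColor(p,cv2.COLOR_BGR2HSV)
for name,lo,hi,z in(("blue",(108,150,60),(125,255,255),.048),("green",(50,80,60),(85,255,255),.035),("orange",(5,120,120),(22,255,255),.018)):
    m=cv2.inRange(hsv,lo,hi); n,l,st,ce=cv2.connectedComponentsWithStats(m)
    for i in range(1,n):
        u,v=ce[i]
        if st[i,4]>6 and 190<v<330: print(name,st[i],np.round((u,v),1),np.round(plane(c,u,v,z),4))
for u,v in((384,256),(343,287)): print("disc base",plane(c,u,v,.018))
# reader top outline
m=cv2.inRange(hsv,(0,0,140),(179,60,255)); m[:, :195]=0; m[:,270:]=0; m[:190]=0;m[280:]=0
k=max(cv2.findContours(m,cv2.RETR_EXTERNAL,cv2.CHAIN_APPROX_NONE)[0],key=cv2.contourArea)
rc=cv2.minAreaRect(k); b=cv2.boxPoints(rc); W=np.array([plane(c,*q,.032) for q in b]); print("box",rc,np.round(W[:,:2],4).tolist(),np.linalg.norm(W[0]-W[1]),np.linalg.norm(W[1]-W[2]),W.mean(0))
a=cv2.resize(p[190:285,190:285],(400,400),interpolation=cv2.INTER_CUBIC); d=cv2.resize(p[235:305,325:405],(400,350),interpolation=cv2.INTER_CUBIC)
o=np.zeros((400,800,3),np.uint8);o[:,:400]=a;o[:350,400:]=d;cv2.imwrite("pics/z.png",o)
```

```text
[0.16914295 0.52306939 0.23822771] [[-0.951, 0.308, -0.001], [0.308, 0.951, -0.001], [0.0, -0.001, -1.0]]
blue [374 246  20  19 255] [383.7 254.9] [ 0.4479 -0.189   0.048 ]
blue [334 277  19  20 293] [343. 287.] [ 0.3819 -0.0996  0.048 ]
blue [279 316   6   4  15] [281.3 317.8] [0.3204 0.033  0.048 ]
green [242 254   9   9  64] [246.  257.5] [0.4482 0.1075 0.035 ]
green [218 256  17  12 154] [226.  261.6] [0.4404 0.1509 0.035 ]
disc base [ 0.44375126 -0.19644401  0.018     ]
disc base [ 0.37792154 -0.1034107   0.018     ]
box ((230.90321350097656, 235.41514587402344), (67.51993560791016, 44.85877990722656), 78.11134338378906) [[0.5606, 0.2029], [0.5788, 0.1062], [0.4338, 0.078], [0.416, 0.1737]] 0.09842814874854858 0.14778369162312188 [0.49729832 0.14017271 0.032     ]
```

View pics/z.png

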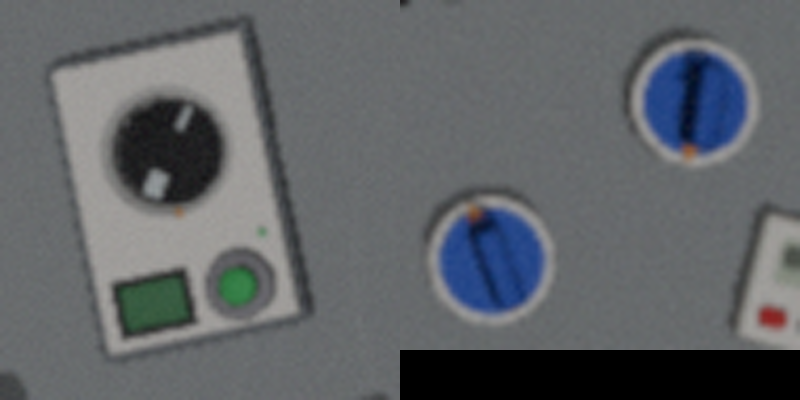

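The target disc (crop (694,100)) has its arrow pointing at the robot. The keys can be seen in the well: the wide one at crop (156,184) and the narrow one at (185,118), so the drive is turned about 35° from the reader's front. Next I'll move above the disc.

Call:
{"method": "servo_tool", "body": {"rows": [[0, 0, 0, 0, 0, -1, 88], [0, 0, 0, 0, 0, -1, 88], [-0.5, -1, 0, 0, 0, 0, 88], [-0.5, -1, 0, 0, 0, 0, 88], [-0.5, -1, 0, 0, 0, 0, 88], [-0.5, -1, 0, 0, 0, 0, 88], [-0.5, -1, 0, 0, 0, 0, 88], [-0.5, -1, 0, 0, 0, 0, 88], [-0.5, -1, 0, 0, 0, 0, 88], [-0.5, -1, 0, 0, 0, 0, 88], [-0.5, -1, 0, 0, 0, 0, 88], [-0.5, -1, 0, 0, 0, 0, 88], [-0.5, -1, 0, 0, 0, 0, 88], [-0.5, -1, 0, 0, 0, 0, 88], [-0.5, -1, 0, 0, 0, 0, 88], [-0.5, -1, 0, 0, 0, 0, 88]]}}

```text
t: 1.48
tool_pos: [0.3073, 0.1558, 0.2388]
eef_rot: [[-0.995, 0.103, 0.0], [0.103, 0.995, 0.0], [-0.0, 0.0, -1.0]]
contact_force: [1.6, 1.0, -0.2]
grip_width: 0.0882
gripper_force: 0.0
```

Call:
{"method": "servo_tool", "body": {"rows": [[-0.5, -1, 0, 0, 0, 0, 88], [-0.5, -1, 0, 0, 0, 0, 88], [-0.5, -1, 0, 0, 0, 0, 88], [-0.5, -1, 0, 0, 0, 0, 88], [-0.5, -1, 0, 0, 0, 0, 88], [-0.5, -1, 0, 0, 0, 0, 88], [-0.5, -1, 0, 0, 0, 0, 88], [-0.5, -1, 0, 0, 0, 0, 88], [-0.5, -1, 0, 0, 0, 0, 88], [-0.5, -1, 0, 0, 0, 0, 88], [-0.5, -1, 0, 0, 0, 0, 88], [0, 0, 0, 0, 0, 0, 88], [0, 0, 0, 0, 0, 0, 88]]}}

```text
t: 2.57
tool_pos: [0.4155, -0.1312, 0.2383]
eef_rot: [[-0.994, 0.105, -0.001], [0.105, 0.994, 0.001], [0.001, 0.001, -1.0]]
contact_force: [-0.7, -0.2, -0.4]
grip_width: 0.0882
gripper_force: 0.0
```

Run:
```python
from h import *
c=cam("wrist"); cv2.imwrite("pics/w1.png",c[0]); print(c[1:4],-c[4].T@c[5],c[4]); print(proj(c,(.444,-.19,.018)))
```

```text
(np.float64(374.90760552954725), 284.18767447177, 211.3046144348063) [ 0.34922636 -0.12327433  0.38333212] [[ 1.05802841e-01  9.94386844e-01  7.51076138e-04]
 [ 9.59713529e-01 -1.02311258e-01  2.61691323e-01]
 [ 2.60299252e-01 -2.69668676e-02 -9.65151329e-01]]
(np.float64(228.21090532718816), np.float64(213.45879039900694))
```

View pics/w1.png

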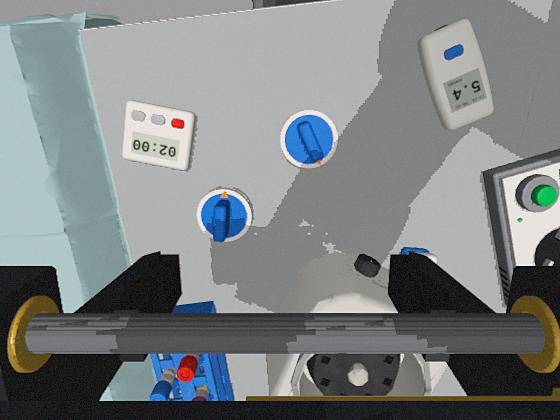

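The wrist view shows the target disc at (225,213) with its arrow at (225,195), which agrees with the predicted (228,213). The centrifuge body is at about (340,260), to the disc's right. Next I'll measure the disc more closely.

```bash
cat > m.py <<'E'
from h import *
c=cam("wrist"); p=c[0]; hsv=cv2.cvtColor(p,cv2.COLOR_BGR2HSV)
x0,x1,y0,y1=185,265,175,255
roi=np.zeros(p.shape[:2],np.uint8); roi[y0:y1,x0:x1]=255
o=cv2.inRange(hsv,(5,120,120),(25,255,255))&roi
v,u=np.nonzero(o); A=plane(c,u.mean(),v.mean(),.018); print("arrow",len(u),A)
w=cv2.inRange(hsv,(0,0,205),(179,40,255))&roi
k=max(cv2.findContours(w,cv2.RETR_EXTERNAL,cv2.CHAIN_APPROX_NONE)[0],key=len)[:,0]
P=np.array([plane(c,*q,.018)[:2] for q in k]); 
for _ in range(6):
    s=np.linalg.lstsq(np.c_[2*P,np.ones(len(P))],(P**2).sum(1),rcond=None)[0]; R=np.sqrt(s[2]+s[:2]@s[:2])
    e=abs(np.linalg.norm(P-s[:2],axis=1)-R); P=P[e<max(.0015,np.percentile(e,90))]
print("disc",s[:2],"r",R,len(P))
d=A[:2]-s[:2]; print("arrow r",np.linalg.norm(d),"yaw",np.degrees(np.arctan2(-d[1],-d[0])))
b=cv2.inRange(hsv,(100,120,30),(130,255,255))&roi
vals=hsv[b>0][:,2]; print(np.percentile(vals,[5,25,50,75,95]))
print("cf", plane(c,335,255,.1),plane(c,290,300,.1))
cv2.imwrite("pics/d.png",cv2.resize(p[y0:y1,x0:x1],(480,480),interpolation=cv2.INTER_CUBIC))
E
python3 m.py
```

```text
arrow 28 [ 0.42453412 -0.19141943  0.018     ]
disc [ 0.44545104 -0.19501602] r 0.02687675367183057 111
arrow r 0.021223874584099772 yaw -9.756422592032896
[ 89. 155. 169. 210. 214.]
cf [ 0.46613083 -0.09321084  0.1       ] [ 0.50241303 -0.13347396  0.1       ]
```

View pics/d.png

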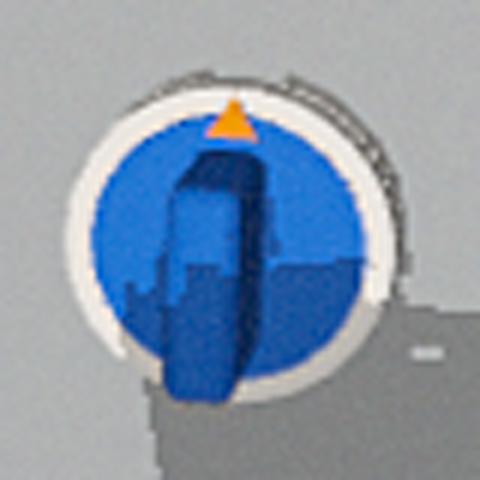

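Run:
```python
from h import *
c=cam("wrist")
q=lambda u,v,z: plane(c,185+u/6-.4,175+v/6-.4,z)[:2]
P=np.array([q(u,v,.018) for u,v in((65,240),(80,175),(390,190),(400,245),(120,357),(228,82),(300,395),(240,405),(350,345),(160,105))])
s=np.linalg.lstsq(np.c_[2*P,np.ones(len(P))],(P**2).sum(1),rcond=None)[0]; print(s[:2],np.sqrt(s[2]+s[:2]@s[:2]))
f,b=q(209,188,.048),q(200,393,.048); print(f,b,(f+b)/2,np.linalg.norm(f-b),np.degrees(np.arctan2(*(b-f)[::-1])))
A=q(233,121,.018);d=s[:2]-A;print(np.linalg.norm(d),np.degrees(np.arctan2(d[1],d[0])))
```

```text
[ 0.44578689 -0.19389468] 0.027942300142754277
[ 0.42810787 -0.19021258] [ 0.46103107 -0.19659414] [ 0.44456947 -0.19340336] 0.03353597541284944 -10.96969857368853
0.021811789577731562 -8.617789573911546
```

Run:
```python
from h import *
t=cam("top");s=cam("scene")
o=np.hstack([cv2.resize(t[0][125:265,280:400],(400,467)),cv2.resize(s[0][160:300,285:405],(400,467))]);cv2.imwrite("pics/cf.png",o)
for h in(.06,.08,.1,.12,.14): print(h,[np.round(plane(cam("wrist"),*q,h)[:2],3).tolist() for q in((335,255),(300,290),(277,340))])
```

```text
0.06 [[0.483, -0.088], [0.515, -0.124], [0.567, -0.152]]
0.08 [[0.475, -0.091], [0.505, -0.124], [0.554, -0.15]]
0.1 [[0.467, -0.093], [0.495, -0.124], [0.54, -0.149]]
0.12 [[0.458, -0.096], [0.485, -0.124], [0.527, -0.147]]
0.14 [[0.45, -0.098], [0.474, -0.124], [0.513, -0.145]]
```

View pics/cf.png

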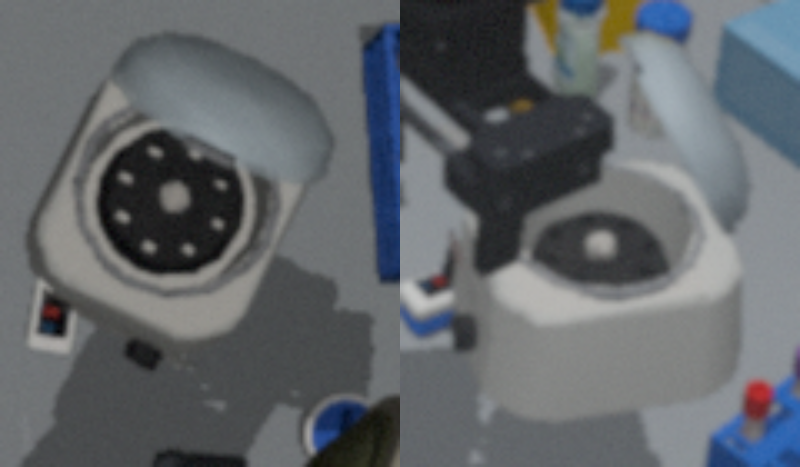

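Run:
```python
from h import *
t=cam("top");s=cam("scene")
k=.3
print("base",[np.round(plane(s,285+(u-400)*k,160+v*k,0)[:2],3).tolist() for u,v in((485,395),(520,412),(640,412),(720,385))])
for h in(.06,.08,.1,.12,.14): print(h,[np.round(plane(t,280+u*k,125+v*k,h)[:2],3).tolist() for u,v in((190,340),(235,325),(250,295),(285,220))],[np.round(plane(s,285+(u-400)*k,160+v*k,h)[:2],3).tolist() for u,v in((490,295),(540,322),(735,280))])
```

```text
base [[0.507, -0.08], [0.515, -0.105], [0.574, -0.154], [0.632, -0.17]]
0.06 [[0.51, -0.089], [0.519, -0.118], [0.538, -0.129], [0.585, -0.153]] [[0.528, -0.058], [0.536, -0.096], [0.66, -0.147]]
0.08 [[0.509, -0.087], [0.518, -0.115], [0.537, -0.125], [0.583, -0.149]] [[0.514, -0.074], [0.521, -0.111], [0.642, -0.16]]
0.1 [[0.509, -0.085], [0.518, -0.112], [0.536, -0.122], [0.581, -0.145]] [[0.499, -0.089], [0.506, -0.125], [0.624, -0.173]]
0.12 [[0.509, -0.082], [0.517, -0.109], [0.535, -0.119], [0.579, -0.141]] [[0.484, -0.104], [0.491, -0.139], [0.605, -0.186]]
0.14 [[0.509, -0.08], [0.517, -0.106], [0.534, -0.116], [0.577, -0.138]] [[0.469, -0.119], [0.476, -0.154], [0.587, -0.199]]
```

Call:
{"method": "servo_tool", "body": {"rows": [[-0.49, -0.79, 0.3, 0, 0, 0, 88], [-0.49, -0.79, 0.3, 0, 0, 0, 88], [-0.48, -0.8, 0.3, 0, 0, 0, 88], [0, 0, 0, 0, 0, 0.7, 88], [0, 0, 1, 0, 0, 0, 88], [0, 0, 1, 0, 0, 0, 88], [0, 0, 1, 0, 0, 0, 88], [0, 0, 1, 0, 0, 0, 88], [0, 0, 1, 0, 0, 0, 88], [0, 0, 1, 0, 0, 0, 88], [0, 0, 0.8, 0, 0, 0, 88], [0, 0, 0, 0, 0, 0, 88], [0, 0, 0, 0, 0, 0, 88]]}}

```text
t: 4.75
tool_pos: [0.4456, -0.1935, 0.0461]
eef_rot: [[-0.984, 0.176, -0.001], [0.176, 0.984, 0.001], [0.001, 0.001, -1.0]]
contact_force: [-0.7, -0.1, -0.1]
grip_width: 0.0879
gripper_force: 0.0
```

Run:
```python
from h import *
s=sensors.sense();print(s["tool_pos"],s["qpos"],np.degrees(np.arctan2(s["eef_rot"][1][1],s["eef_rot"][0][1])))
c=cam("wrist");cv2.imwrite("pics/g.png",c[0]);R=np.array(s["eef_rot"]);print((R.T@(np.array([.4452,-.194,0])-s["tool_pos"]))/.025)
```

```text
[ 0.44562135 -0.19348322  0.04608021] [-3.74658878e+01  2.95269065e+01  9.96051918e+01 -1.20894478e-03
  5.09638017e+01 -1.17340759e+02] 79.87560122749376
[ 0.01020338 -0.02470227  1.84320778]
```

View pics/g.png

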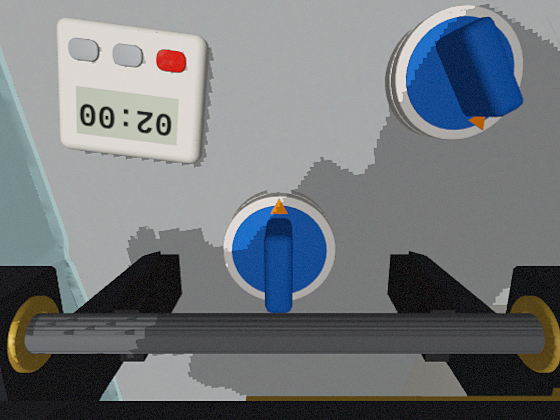

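The disc is centred between the fingers and its bar is parallel to the pads. Descend and grip.

Call:
{"method": "servo_tool", "body": {"rows": [[0, 0, 0.5, 0, 0, 0, 88], [0, 0, 0.54, 0, 0, 0, 88], [0, 0, 0, 0, 0, 0, 88], [0, 0, 0, 0, 0, 0, 8], [0, 0, 0, 0, 0, 0, 8], [0, 0, 0, 0, 0, 0, 8], [0, 0, 0, 0, 0, 0, 8], [0, 0, 0, 0, 0, 0, 8], [0, 0, 0, 0, 0, 0, 8], [0, 0, 0, 0, 0, 0, 8], [0, 0, 0, 0, 0, 0, 8], [0, 0, 0, 0, 0, 0, 8], [0, 0, 0, 0, 0, 0, 8], [0, 0, 0, 0, 0, 0, 8], [0, 0, 0, 0, 0, 0, 8]], "newtons": 20}}

```text
t: 6.05
tool_pos: [0.4458, -0.1936, 0.0203]
eef_rot: [[-0.984, 0.176, 0.0], [0.176, 0.984, -0.0], [-0.0, -0.0, -1.0]]
contact_force: [-0.3, -0.7, -0.4]
grip_width: 0.012
gripper_force: 20.0
```

Call:
{"method": "servo_tool", "body": {"rows": [[0, 0, -0.4, 0, 0, 0, 8], [0, 0, -0.9, 0, 0, 0, 8], [0, 0, -1, 0, 0, 0, 8], [0, 0, -1, 0, 0, 0, 8], [0.5, 0, -1, 0, 0, 0, 8], [0.6, 0, -1, 0, 0, 0, 8], [0.5, 0, -1, 0, 0, 0, 8], [0, 0.5, -0.9, 0, 0, 0, 8], [0, 0.8, 0, 0, 0, 0, 8], [0, 0.9, 0, 0, 0, 0, 8], [0, 1, 0, 0, 0, 0, 8], [0, 1, 0, 0, 0, 0, 8], [0, 1, 0, 0, 0, 0, 8], [0, 1, 0, 0, 0, 0, 8], [0, 1, 0, 0, 0, 0, 8], [0, 1, 0, 0, 0, 0, 8], [0, 1, 0, 0, 0, 0, 8], [0, 1, 0, 0, 0, 0, 8], [0, 1, 0, 0, 0, 0, 8], [0, 1, 0, 0, 0, 0, 8]]}}

```text
t: 7.72
tool_pos: [0.4598, 0.115, 0.2001]
eef_rot: [[-0.984, 0.176, -0.0], [0.176, 0.984, -0.0], [0.0, -0.0, -1.0]]
contact_force: [0.6, 0.2, -0.7]
grip_width: 0.0118
gripper_force: 20.0
```

Call:
{"method": "servo_tool", "body": {"rows": [[0, 1, 0, 0, 0, 0, 8], [-0.5, 0.5, 0, 0, 0, -1, 8], [-1, 0, 0, 0, 0, -1, 8], [-1, 0, 0, 0, 0, -1, 8], [-1, 0, 0, 0, 0, -0.5, 8], [0, 0, 0, 0, 0, 0, 8], [0, 0, 0, 0, 0, 0, 8]]}}

```text
t: 8.3
tool_pos: [0.5538, 0.1509, 0.1994]
eef_rot: [[-0.982, -0.188, -0.002], [-0.188, 0.982, -0.0], [0.001, 0.0, -1.0]]
contact_force: [-0.5, 0.2, -0.9]
grip_width: 0.0119
gripper_force: 20.0
```

Run:
```python
from h import *
s=sensors.sense();print(s["tool_pos"],s["qpos"],np.degrees(np.arctan2(s["eef_rot"][1][1],s["eef_rot"][0][1])),s["grip_width"],s["contact_force"])
c=cam("wrist");cv2.imwrite("pics/r.png",c[0])
t=cam("top");print("well est from first top",plane(t,229.7,226.1,.032),proj(c,plane(t,229.7,226.1,.032)), "green",plane(t,246,257.5,.035))
```

```text
[0.55378475 0.15090461 0.19936414] [ 3.42881618e+00  2.59699734e+01  7.42360325e+01  3.13772227e-03
  7.98802103e+01 -9.74172035e+01] 100.84545552986475 0.011908939632147987 [-0.49860438  0.19886751 -0.87862908]
well est from first top [0.51729486 0.14253286 0.032     ] (np.float64(281.46705614071504), np.float64(146.27882740924528)) green [0.448312   0.10748966 0.035     ]
```

View pics/r.png

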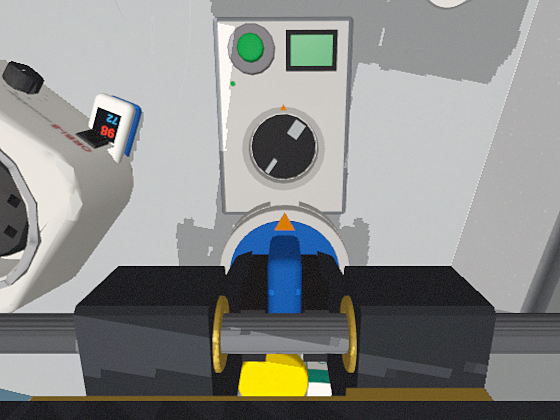

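The wrist view shows the well at (283,147), with the wide key at (296,128), the narrow key at (271,167) and the orange mark at (284,107). The held disc's arrow points to the reader's front.

Run:
```python
from h import *
s=sensors.sense();T=np.array(s["tool_pos"]);Rt=np.array(s["eef_rot"])
c=cam("wrist");p=c[0];hsv=cv2.cvtColor(p,cv2.COLOR_BGR2HSV);g=cv2.cvtColor(p,cv2.COLOR_BGR2GRAY)
dark=cv2.inRange(g,0,90);dark[:105]=0;dark[190:]=0;dark[:,:240]=0;dark[:,325:]=0
k=max(cv2.findContours(dark,cv2.RETR_EXTERNAL,cv2.CHAIN_APPROX_NONE)[0],key=cv2.contourArea)
def circ(k,z):
    P=np.array([plane(c,*q,z)[:2] for q in k]);x=np.linalg.lstsq(np.c_[2*P,np.ones(len(P))],(P**2).sum(1),rcond=None)[0];return x[:2],np.sqrt(x[2]+x[:2]@x[:2])
h=cv2.convexHull(k)[:,0]
for z in(.012,.027,.032):print("dark",z,*circ(h,z))
m=np.zeros_like(g);cv2.fillConvexPoly(m,h,255);m=cv2.erode(m,np.ones((5,5)))
kk=cv2.inRange(g,110,255)&m
n,l,st,ce=cv2.connectedComponentsWithStats(kk);K=[]
for i in range(1,n):
    if st[i,4]>25: K.append((st[i,4],plane(c,*ce[i],.020)[:2]));print("key",st[i],ce[i],K[-1])
K.sort(key=lambda a:-a[0]);w,nn=K[0][1],K[1][1];mid=(w+nn)/2;d=nn-w
print("mid",mid,"len",np.linalg.norm(d),"disc yaw needed",np.degrees(np.arctan2(d[1],d[0])))
o=cv2.inRange(hsv,(5,120,120),(25,255,255));o[115:]=0;v,u=np.nonzero(o);O=plane(c,u.mean(),v.mean(),.032)[:2];e=mid-O
print("mark",O,np.linalg.norm(e),"reader yaw",np.degrees(np.arctan2(e[1],e[0])))
gr=cv2.inRange(hsv,(50,100,80),(85,255,255));gr[:,285:]=0;gr[75:]=0;v,u=np.nonzero(gr);G=plane(c,u.mean(),v.mean(),.036);print("green",G)
# held disc arrow
o=cv2.inRange(hsv,(5,120,120),(25,255,255));o[:200]=0;o[240:]=0;v,u=np.nonzero(o);z=T[2]-.0203+.018;A=plane(c,u.mean(),v.mean(),z)
print("held arrow in tool",Rt.T@(A-T))
print("shift units for mid",Rt.T@(np.r_[mid,T[2]]-T)/.025)
```

```text
dark 0.012 [0.51947263 0.14428539] 0.027636822308537656
dark 0.027 [0.51802354 0.14406096] 0.02639208109300304
dark 0.032 [0.51754052 0.14398615] 0.025977167354483396
key [287 121  18  20 195] [295.2974359  130.61538462] (np.int32(195), array([0.50233855, 0.1517665 ]))
key [266 160  11  13  66] [271.18181818 165.83333333] (np.int32(66), array([0.53567713, 0.1370105 ]))
mid [0.51900784 0.1443885 ] len 0.036458199899837826 disc yaw needed -23.87466618271078
mark [0.48738465 0.13798934] 0.03226414238937923 reader yaw 11.43970626165592
green [0.44802043 0.10495324 0.036     ]
held arrow in tool [0.02123879 0.00082744 0.00232639]
shift units for mid [ 1.37419545 -0.00299714  0.0016971 ]
```

Call:
{"method": "servo_tool", "body": {"rows": [[0.7, 0, 0, 0, 0, 0, 8], [0.67, 0, 0.3, 0, 0, 0, 8], [0, 0, 0.9, 0, 0, 0, 8], [0, 0, 1, 0, 0, 0, 8], [0, 0, 1, 0, 0, 0, 8], [0, 0, 1, 0, 0, 0, 8], [0, 0, 0.9, 0, 0, 0, 8], [0, 0, 0.48, 0, 0, 0, 8], [0, 0, 0, 0, 0, 0, 8], [0, 0, 0, 0, 0, 0, 8], [0, 0, 0, 0, 0, 0, 8]]}}

```text
t: 9.37
tool_pos: [0.5202, 0.1445, 0.062]
eef_rot: [[-0.982, -0.189, 0.002], [-0.189, 0.982, 0.0], [-0.002, -0.0, -1.0]]
contact_force: [-0.7, -0.6, -1.7]
grip_width: 0.0117
gripper_force: 20.0
```

Run:
```python
from h import *
s=sensors.sense();T=np.array(s["tool_pos"]);Rt=np.array(s["eef_rot"])
print(T,s["contact_force"],Rt.T@(np.array([.519,.1443,.042])-T)/.025)
c=cam("wrist");cv2.imwrite("pics/i.png",c[0][100:330,150:420])
```

```text
[0.52019354 0.14449106 0.06198186] [-0.70887682 -0.56484719 -1.71281778] [0.04974684 0.00168814 0.79918701]
```

View pics/i.png

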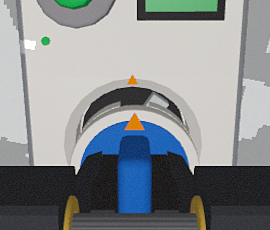

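The disc's arrow (134,121) lines up with the reader's mark (132,80), and the disc sits above the well. I'll lower it slowly.

Call:
{"method": "servo_tool", "body": {"rows": [[0.05, 0, 0.1, 0, 0, 0, 8], [0, 0, 0.1, 0, 0, 0, 8], [0, 0, 0.1, 0, 0, 0, 8], [0, 0, 0.1, 0, 0, 0, 8], [0, 0, 0.1, 0, 0, 0, 8], [0, 0, 0, 0, 0, 0, 8]]}}

```text
t: 9.92
tool_pos: [0.5185, 0.1442, 0.0477]
eef_rot: [[-0.982, -0.189, -0.001], [-0.189, 0.982, -0.0], [0.001, 0.0, -1.0]]
contact_force: [0.2, -0.0, -0.5]
grip_width: 0.0119
gripper_force: 20.0
```

Call:
{"method": "servo_tool", "body": {"rows": [[0, 0, 0.08, 0, 0, 0, 8], [0, 0, 0.08, 0, 0, 0, 8], [0, 0, 0.08, 0, 0, 0, 8], [0, 0, 0, 0, 0, 0, 8], [0, 0, 0, 0, 0, 0, 8]]}}

```text
t: 10.33
tool_pos: [0.5186, 0.1442, 0.0421]
eef_rot: [[-0.982, -0.189, -0.0], [-0.189, 0.982, 0.0], [0.0, 0.0, -1.0]]
contact_force: [0.1, 0.3, -0.5]
grip_width: 0.012
gripper_force: 20.0
```

Call:
{"method": "servo_tool", "body": {"rows": [[0, 0, 0.04, 0, 0, 0, 8], [0, 0, 0.04, 0, 0, 0, 8], [0, 0, 0.03, 0, 0, 0, 8], [0, 0, 0, 0, 0, 0, 8], [0, 0, 0, 0, 0, 0, 8]]}}

```text
t: 10.75
tool_pos: [0.5188, 0.1442, 0.0396]
eef_rot: [[-0.982, -0.189, 0.0], [-0.189, 0.982, -0.0], [-0.0, -0.0, -1.0]]
contact_force: [-0.3, 0.4, 0.6]
grip_width: 0.0117
gripper_force: 20.0
```

Call:
{"method": "servo_tool", "body": {"rows": [[0, 0, 0.02, 0, 0, 0, 8], [0, 0, 0, 0, 0, 0.4, 8], [0, 0, 0, 0, 0, 0.5, 8], [0, 0, 0, 0, 0, 0.5, 8], [0, 0, 0, 0, 0, 0.5, 8], [0, 0, 0, 0, 0, 0.5, 8], [0, 0, 0, 0, 0, 0.5, 8], [0, 0, 0, 0, 0, 0.5, 8], [0, 0, 0, 0, 0, 0.5, 8], [0, 0, 0, 0, 0, 0.5, 8], [0, 0, 0, 0, 0, 0, 8], [0, 0, 0, 0, 0, 0, 8]]}}

```text
t: 11.75
tool_pos: [0.5189, 0.1442, 0.0392]
eef_rot: [[-0.964, 0.266, 0.001], [0.266, 0.964, 0.0], [-0.001, 0.0, -1.0]]
contact_force: [0.4, -0.2, 1.5]
grip_width: 0.0119
gripper_force: 20.0
```

Run:
```python
from h import *
s=sensors.sense();print(s["tool_pos"],s["contact_force"],s["ft_torque"],np.degrees(np.arctan2(s["eef_rot"][1][1],s["eef_rot"][0][1]))-90)
```

```text
[0.51891495 0.14419043 0.03917092] [ 0.36165291 -0.1623172   1.53235035] [ 0.06279857 -0.02349703  0.01653844] -15.434711622929854
```

Call:
{"method": "servo_tool", "body": {"rows": [[0, 0, 0, 0, 0, 0.4, 8], [0, 0, 0, 0, 0, 0.4, 8], [0, 0, 0, 0, 0, 0.3, 8], [0, 0, 0, 0, 0, 0.3, 8], [0, 0, 0, 0, 0, 0, 8], [0, 0, 0, 0, 0, 0, 8]]}}

```text
t: 12.25
tool_pos: [0.5185, 0.1442, 0.0388]
eef_rot: [[-0.915, 0.404, -0.001], [0.404, 0.915, -0.0], [0.0, -0.0, -1.0]]
contact_force: [-0.1, 0.2, -0.7]
grip_width: 0.0118
gripper_force: 20.0
```

Call:
{"method": "servo_tool", "body": {"rows": [[0, 0, 0.03, 0, 0, 0, 8], [0, 0, 0.03, 0, 0, 0, 8], [0, 0, 0, 0, 0, 0, 8]]}}

```text
t: 12.5
tool_pos: [0.5186, 0.1442, 0.0373]
eef_rot: [[-0.914, 0.405, -0.0], [0.405, 0.914, -0.0], [0.0, -0.0, -1.0]]
contact_force: [0.1, -0.3, -1.2]
grip_width: 0.012
gripper_force: 20.0
```

Run:
```python
from h import *
s=sensors.sense();print(s["tool_pos"],s["contact_force"],s["ft_torque"],np.degrees(np.arctan2(s["eef_rot"][1][1],s["eef_rot"][0][1]))-90)
```

```text
[0.51857311 0.14416281 0.03726988] [ 0.09724692 -0.26542917 -1.17223066] [-0.01631562 -0.00104547  0.06856108] -23.887337432455283
```

The force fell back to zero, so the notches have found the keys. I'll lower it home.

Call:
{"method": "servo_tool", "body": {"rows": [[0, 0, 0.05, 0, 0, 0, 8], [0, 0, 0.05, 0, 0, 0, 8], [0, 0, 0.05, 0, 0, 0, 8], [0, 0, 0, 0, 0, 0, 8], [0, 0, 0, 0, 0, 0, 8]]}}

```text
t: 12.92
tool_pos: [0.5186, 0.1442, 0.0337]
eef_rot: [[-0.914, 0.405, -0.0], [0.405, 0.914, -0.0], [0.0, -0.0, -1.0]]
contact_force: [-0.2, -0.0, -0.8]
grip_width: 0.0115
gripper_force: 20.0
```

Call:
{"method": "servo_tool", "body": {"rows": [[0, 0, 0.04, 0, 0, 0, 8], [0, 0, 0.03, 0, 0, 0, 8], [0, 0, 0, 0, 0, 0, 8], [0, 0, 0, 0, 0, 0, 8]]}}

```text
t: 13.25
tool_pos: [0.5187, 0.1442, 0.032]
eef_rot: [[-0.914, 0.405, 0.0], [0.405, 0.914, -0.0], [-0.0, 0.0, -1.0]]
contact_force: [0.7, -0.2, -0.0]
grip_width: 0.0117
gripper_force: 20.0
```

Call:
{"method": "servo_tool", "body": {"rows": [[0, 0, 0, 0, 0, 0, 22], [0, 0, 0, 0, 0, 0, 22], [0, 0, 0, 0, 0, 0, 22], [0, 0, 0, 0, 0, 0, 22], [0, 0, 0, 0, 0, 0, 22], [0, 0, -0.3, 0, 0, 0, 22], [0, 0, -0.8, 0, 0, 0, 22], [0, 0, -1, 0, 0, 0, 22], [0, 0, -1, 0, 0, 0, 22], [0, 0, -1, 0, 0, 0, 22], [0, 0, -1, 0, 0, 0, 22], [0.8, 0, -0.5, 0, 0, 0, 0], [0.8, 0, 0, 0, 0, 0, 0], [0, 0, 0, 0, 0, 0, 0], [0, 0, 0, 0, 0, 0, 0]]}}

```text
t: 14.5
tool_pos: [0.4819, 0.1606, 0.1727]
eef_rot: [[-0.914, 0.405, 0.001], [0.405, 0.914, -0.0], [-0.001, 0.0, -1.0]]
contact_force: [0.2, -0.0, 0.0]
grip_width: 0.0007
gripper_force: 0.0
```

Run:
```python
from h import *
s=sensors.sense();T=np.array(s["tool_pos"]);Rt=np.array(s["eef_rot"])
c=cam("wrist");p=c[0];hsv=cv2.cvtColor(p,cv2.COLOR_BGR2HSV)
cv2.imwrite("pics/f.png",p)
gr=cv2.inRange(hsv,(50,100,80),(85,255,255));n,l,st,ce=cv2.connectedComponentsWithStats(gr)
for i in range(1,n):
    if st[i,4]>60: G=plane(c,*ce[i],.036);print(st[i],ce[i],G)
o=cv2.inRange(hsv,(5,120,120),(25,255,255));n,l,st,ce=cv2.connectedComponentsWithStats(o)
for i in range(1,n):
    if st[i,4]>8: print("or",st[i],ce[i],plane(c,*ce[i],.030))
print(T,s["grip_width"],Rt.T@(np.array([.448,.105,.05])-T)/.025)
```

```text
[ 224  131   51   48 1261] [249.48929421 154.60269627] [0.4403634  0.15186903 0.036     ]
[184 180  28  27 578] [197.53460208 192.7266436 ] [0.45054468 0.10292482 0.036     ]
[ 462  364   96   37 1069] [513.74181478 385.44340505] [0.72133392 0.27968303 0.036     ]
or [258 213   6   6  20] [259.55 215.25] [0.48757244 0.13782599 0.03      ]
or [280 215   9   9  46] [283.95652174 220.45652174] [0.49942676 0.15385975 0.03      ]
or [243 300   8  73 378] [246.26719577 338.95502646] [0.58511974 0.07969642 0.03      ]
or [319 301   7  72 373] [322.15013405 338.72654155] [0.61190487 0.14058787 0.03      ]
[0.4819166  0.16057828 0.17265831] 0.0006767952129858407 [ 0.34480449 -2.58347533  4.90527372]
```

View pics/f.png

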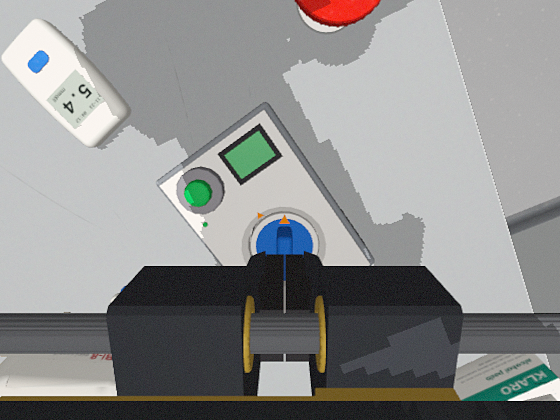

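The disc is home: its arrow radius comes out at 21.6 mm when cast onto its home height. The button is at (197,193) in the image, about (0.449, 0.104) in the world. Next I'll go over the button.

Call:
{"method": "servo_tool", "body": {"rows": [[0.1, -0.8, 0, 0, 0, 0, 0], [0.1, -0.9, 0.4, 0, 0, 0, 0], [0.09, -0.9, 0.8, 0, 0, 0, 0], [0, 0, 1, 0, 0, 0, 0], [0, 0, 1, 0, 0, 0, 0], [0, 0, 1, 0, 0, 0, 0], [0, 0, 0.6, 0, 0, 0, 0], [0, 0, 0.1, 0, 0, 0, 0], [0, 0, 0, 0, 0, 0, 0], [0, 0, 0, 0, 0, 0, 0]]}}

```text
t: 15.38
tool_pos: [0.4494, 0.1033, 0.0491]
eef_rot: [[-0.914, 0.406, -0.002], [0.406, 0.914, -0.0], [0.002, -0.001, -1.0]]
contact_force: [-2.7, -1.1, 4.2]
grip_width: 0.0005
gripper_force: 2.1
```

Call:
{"method": "servo_tool", "body": {"rows": [[0, 0, 0.1, 0, 0, 0, 0], [0, 0, 0.1, 0, 0, 0, 0], [0, 0, 0.1, 0, 0, 0, 0], [0, 0, 0, 0, 0, 0, 0], [0, 0, 0, 0, 0, 0, 0]]}}

```text
t: 15.8
tool_pos: [0.4499, 0.1033, 0.0471]
eef_rot: [[-0.914, 0.405, 0.004], [0.405, 0.914, -0.001], [-0.004, 0.0, -1.0]]
contact_force: [-22.9, -3.4, 79.8]
grip_width: 0.0009
gripper_force: 40.1
```

Call:
{"method": "servo_tool", "body": {"rows": [[0, 0, -0.4, 0, 0, 0, 0], [0, 0, -0.5, 0, 0, 0, 0], [0, 0, -1, 0, 0, 0, 0], [0, 0, -1, 0, 0, 0, 0], [0, 0, 0, 0, 0, 0, 0], [0, 0, 0, 0, 0, 0, 0]]}}

```text
t: 16.3
tool_pos: [0.4502, 0.1036, 0.1151]
eef_rot: [[-0.914, 0.406, 0.003], [0.406, 0.914, -0.0], [-0.002, 0.001, -1.0]]
contact_force: [0.0, -0.0, -0.2]
grip_width: 0.0003
gripper_force: 0.0
```

Run:
```python
from h import *
s=sensors.sense();print(s["tool_pos"],s["contact_force"])
c=cam("wrist");p=c[0];cv2.imwrite("pics/b.png",p);hsv=cv2.cvtColor(p,cv2.COLOR_BGR2HSV)
q0=proj(c,(.449,.104,.036));print("expected",q0)
gr=cv2.inRange(hsv,(50,100,80),(85,255,255));n,l,st,ce=cv2.connectedComponentsWithStats(gr)
for i in range(1,n):
    if st[i,4]>60: print(st[i],ce[i])
# collar: dark grey ring around button
u,v=map(int,q0)
for dv in range(-40,60,4): print(dv,p[min(max(v+dv,0),419),u].tolist(),end=' ')
# previous views
for f,uv in(("r",(250,47)),("f",(197.5,192.7))):
    P=cv2.imread(f"pics/{f}.png");print(f,[P[int(uv[1])+d,int(uv[0])].tolist() for d in range(-32,33,4)])
```

```text
[0.45023561 0.10359076 0.11508551] [ 0.04408385 -0.04518468 -0.21328421]
expected (np.float64(282.1547227508959), np.float64(218.70929176078363))
[ 316  145   63   59 1915] [347.28616188 174.54255875]
[270 206  33  35 881] [285.72644722 222.861521  ]
-40 [146, 150, 153] -36 [199, 203, 205] -32 [197, 202, 204] -28 [64, 64, 62] -24 [128, 125, 127] -20 [138, 136, 136] -16 [136, 133, 136] -12 [103, 117, 98] -8 [43, 111, 5] -4 [74, 163, 27] 0 [82, 168, 39] 4 [82, 167, 35] 8 [77, 165, 36] 12 [75, 164, 29] 16 [73, 164, 23] 20 [63, 157, 4] 24 [133, 131, 134] 28 [126, 122, 123] 32 [198, 201, 204] 36 [112, 117, 118] 40 [31, 25, 28] 44 [27, 17, 13] 48 [16, 21, 21] 52 [19, 23, 22] 56 [4, 15, 14] r [[152, 151, 152], [125, 122, 117], [148, 150, 153], [137, 135, 135], [133, 129, 135], [72, 161, 12], [78, 164, 21], [82, 166, 42], [82, 169, 47], [81, 167, 37], [84, 168, 43], [72, 162, 7], [145, 139, 145], [137, 130, 136], [143, 139, 141], [201, 203, 208], [199, 203, 206]]
f [[197, 203, 206], [194, 200, 201], [80, 76, 79], [131, 128, 131], [126, 124, 128], [31, 92, 4], [80, 165, 28], [81, 163, 26], [75, 163, 36], [81, 166, 32], [72, 161, 26], [69, 159, 7], [136, 131, 139], [120, 118, 119], [241, 248, 252], [242, 246, 251], [240, 245, 251]]
```

Run:
```python
from h import *
s=sensors.sense();T=np.array(s["tool_pos"]);Rt=np.array(s["eef_rot"]);c=cam("wrist");f,cx,cy=c[1:4]
Rc=c[4]@Rt; tc=c[4]@T+c[5]   # cam <- tool
def pose(T,yaw):
    a=np.radians(yaw);R=np.array([[-np.cos(a),-np.sin(a),0],[-np.sin(a),np.cos(a),0],[0,0,-1.]])
    return Rc@R.T, tc-Rc@R.T@np.array(T)
views=[("r",(.55378,.15090,.19936),10.85,(225,280,25,75)),("f",(.48192,.16058,.17266),-23.9,(180,216,176,212)),("b",T,-23.9,(262,310,200,245))]
def solve(lo,name):
    A=[];B=[]
    for n,t,y,(x0,x1,y0,y1) in views:
        hsv=cv2.cvtColor(cv2.imread(f"pics/{n}.png"),cv2.COLOR_BGR2HSV);m=cv2.inRange(hsv,*lo)[y0:y1,x0:x1]
        nn,l,st,ce=cv2.connectedComponentsWithStats(m);i=1+np.argmax(st[1:,4])
        k=cv2.findContours((l==i).astype(np.uint8),0,1)[0][0];e=cv2.fitEllipse(cv2.convexHull(k)) 
        u,v=e[0][0]+x0,e[0][1]+y0;R,tt=pose(t,y);print(n,round(u,1),round(v,1),e[1])
        d=R.T@np.array([(u-cx)/f,(v-cy)/f,1]);d/=np.linalg.norm(d);o=-R.T@tt;M=np.eye(3)-np.outer(d,d);A.append(M);B.append(M@o)
    X=np.linalg.solve(sum(A),sum(B));print(name,X,[np.linalg.norm(a@X-b) for a,b in zip(A,B)])
    for n,t,y,_ in views:
        R,tt=pose(t,y);print(" depth",n,(R@X+tt)[2], "px for 20mm",f*.02/(R@X+tt)[2],"35mm",f*.035/(R@X+tt)[2])
solve(((50,100,130),(85,255,255)),"green")
```

```text
r 249.5 46.2 (24.961984634399414, 27.088869094848633)
f 196.5 193.9 (23.73872184753418, 25.358104705810547)
b 285.7 225.0 (29.8507137298584, 31.152252197265625)
green [0.44892889 0.10617803 0.04972539] [np.float64(0.00019066476442720063), np.float64(0.0005518260380165315), np.float64(0.0003891880685789655)]
 depth r 0.2727108869065812 px for 20mm 27.494876334583168 35mm 48.11603358552054
 depth f 0.27406426338448575 px for 20mm 27.359101905496377 35mm 47.87842833461866
 depth b 0.21931685658567968 px for 20mm 34.18867216739299 35mm 59.83017629293772
```

```bash
cat > col.py <<'E'
from h import *
s=sensors.sense();T=np.array(s["tool_pos"]);Rt=np.array(s["eef_rot"]);c=cam("wrist");f,cx,cy=c[1:4]
Rc=c[4]@Rt; tc=c[4]@T+c[5]
def pose(T,yaw):
    a=np.radians(yaw);R=np.array([[-np.cos(a),-np.sin(a),0],[-np.sin(a),np.cos(a),0],[0,0,-1.]])
    return Rc@R.T, tc-Rc@R.T@np.array(T)
views=[("r",(.55378,.15090,.19936),10.85,(249.5,46.2),33),("f",(.48192,.16058,.17266),-23.9,(196.5,193.9),33),("b",T,-23.9,(285.7,225),40)]
A=[];B=[]
for n,t,y,(u0,v0),rad in views:
    P=cv2.imread(f"pics/{n}.png");hsv=cv2.cvtColor(P,cv2.COLOR_BGR2HSV)
    m=cv2.inRange(hsv,(0,0,105),(179,30,162));g=cv2.inRange(hsv,(40,60,0),(90,255,255))
    k=np.zeros_like(m);cv2.circle(k,(int(u0),int(v0)),rad,255,-1);m=(m|g)&k
    m=cv2.morphologyEx(m,cv2.MORPH_OPEN,np.ones((5,5)))
    q=max(cv2.findContours(m,0,1)[0],key=cv2.contourArea);e=cv2.fitEllipse(cv2.convexHull(q));u,v=e[0]
    print(n,np.round(e[0],1),np.round(e[1],1),"col profile V:",hsv[int(v0)-30:int(v0)+34,int(round(u0)),2].tolist())
    R,tt=pose(t,y);d=R.T@np.array([(u-cx)/f,(v-cy)/f,1]);d/=np.linalg.norm(d);o=-R.T@tt;M=np.eye(3)-np.outer(d,d);A.append(M);B.append(M@o)
X=np.linalg.solve(sum(A),sum(B));print(X,[np.linalg.norm(a@X-b) for a,b in zip(A,B)])
for (n,t,y,_,_) in views:
    R,tt=pose(t,y)
    for z in(.032,.036,.040,.045,.05):
        p=[R@np.array([.449,.106,z])+tt][0];print(n,z,np.round((cx+f*p[0]/p[2],cy+f*p[1]/p[2]),1),round(f*.02/p[2],1))
E
python3 col.py
```

```text
r [251.   47.6] [44.8 50.7] col profile V: [149, 107, 122, 125, 133, 179, 212, 153, 119, 134, 139, 137, 137, 133, 140, 135, 126, 153, 164, 161, 165, 168, 163, 164, 167, 165, 167, 166, 168, 167, 171, 169, 165, 172, 166, 167, 171, 169, 165, 168, 168, 165, 166, 162, 130, 95, 106, 145, 137, 135, 140, 137, 132, 136, 136, 143, 128, 93, 108, 208, 213, 207, 206, 206]
f [201.3 190.9] [39.1 46.8] col profile V: [202, 204, 208, 208, 127, 76, 116, 131, 132, 131, 132, 131, 132, 136, 133, 131, 105, 98, 107, 134, 168, 163, 164, 164, 166, 162, 162, 168, 162, 163, 166, 163, 164, 162, 163, 163, 163, 162, 159, 159, 160, 161, 157, 143, 141, 134, 129, 129, 132, 122, 151, 242, 255, 251, 251, 250, 250, 251, 249, 250, 251, 250, 250, 250]
b [285.8 220.3] [54.4 57.3] col profile V: [137, 137, 138, 138, 137, 135, 138, 136, 136, 139, 138, 103, 101, 107, 107, 128, 167, 166, 167, 168, 167, 169, 166, 172, 168, 167, 167, 166, 167, 164, 168, 165, 167, 165, 164, 163, 165, 163, 166, 165, 161, 164, 161, 164, 159, 145, 138, 134, 132, 134, 131, 121, 144, 207, 209, 206, 205, 208, 208, 120, 0, 28, 25, 30]
[0.44884677 0.10654336 0.03875817] [np.float64(0.0007611694854696452), np.float64(0.0012861597009821788), np.float64(0.0005559537780336175)]
r 0.032 [251.1  50.2] 25.9
r 0.036 [250.7  49.4] 26.2
r 0.04 [250.2  48.6] 26.6
r 0.045 [249.6  47.5] 27.0
r 0.05 [249.   46.4] 27.5
f 0.032 [201.4 188.4] 25.8
f 0.036 [200.3 189.5] 26.1
f 0.04 [199.1 190.6] 26.5
f 0.045 [197.6 192. ] 26.9
f 0.05 [196.1 193.4] 27.4
b 0.032 [285.8 218.2] 31.8
b 0.036 [285.8 220.1] 32.3
b 0.04 [285.8 221.9] 32.8
b 0.045 [285.9 224.4] 33.5
b 0.05 [285.9 226.9] 34.3
```

Call:
{"method": "servo_tool", "body": {"rows": [[0.08, 0.07, 0.9, 0, 0, 0, 0], [0, 0, 1, 0, 0, 0, 0], [0, 0, 0.4, 0, 0, 0, 0], [0, 0, 0, 0, 0, 0, 0], [0, 0, 0, 0, 0, 0, 0], [0, 0, 0, 0, 0, 0, 0]], "newtons": 20}}

```text
t: 16.95
tool_pos: [0.4483, 0.1063, 0.0572]
eef_rot: [[-0.914, 0.406, 0.0], [0.406, 0.914, -0.0], [-0.0, 0.0, -1.0]]
contact_force: [2.1, 1.4, 0.1]
grip_width: 0.0003
gripper_force: 0.0
```

Call:
{"method": "servo_tool", "body": {"rows": [[0, 0, 0.08, 0, 0, 0, 0], [0, 0, 0, 0, 0, 0, 0], [0, 0, 0, 0, 0, 0, 0]]}}

```text
t: 17.2
tool_pos: [0.4482, 0.1063, 0.0553]
eef_rot: [[-0.914, 0.405, 0.001], [0.405, 0.914, -0.0], [-0.001, 0.0, -1.0]]
contact_force: [-0.5, -0.5, -0.3]
grip_width: 0.0004
gripper_force: 0.0
```

Call:
{"method": "servo_tool", "body": {"rows": [[0, 0, 0.08, 0, 0, 0, 0], [0, 0, 0, 0, 0, 0, 0], [0, 0, 0, 0, 0, 0, 0]]}}

```text
t: 17.45
tool_pos: [0.4483, 0.1063, 0.0532]
eef_rot: [[-0.914, 0.406, 0.001], [0.406, 0.914, 0.0], [-0.001, 0.0, -1.0]]
contact_force: [0.3, 0.3, 2.0]
grip_width: 0.0
gripper_force: 0.7
```

Call:
{"method": "servo_tool", "body": {"rows": [[0, 0, 0.08, 0, 0, 0, 0], [0, 0, 0, 0, 0, 0, 0], [0, 0, 0, 0, 0, 0, 0]]}}

```text
t: 17.7
tool_pos: [0.4482, 0.1063, 0.0511]
eef_rot: [[-0.914, 0.406, 0.0], [0.406, 0.914, 0.0], [-0.0, 0.0, -1.0]]
contact_force: [1.1, -0.8, 2.6]
grip_width: 0.0004
gripper_force: 1.5
```

The force rises gently from about z = 0.054, so this is the button's spring, and its end stop is near 0.049. The earlier 80 N was the fingers driving the button past its stop. I'll press it fully now, in small steps.

Call:
{"method": "servo_tool", "body": {"rows": [[0, 0, 0.06, 0, 0, 0, 0], [0, 0, 0.06, 0, 0, 0, 0], [0, 0, 0, 0, 0, 0, 0], [0, 0, 0, 0, 0, 0, 0]]}}

```text
t: 18.03
tool_pos: [0.4483, 0.1063, 0.0484]
eef_rot: [[-0.914, 0.405, 0.001], [0.405, 0.914, -0.0], [-0.001, 0.0, -1.0]]
contact_force: [0.4, -0.0, 8.8]
grip_width: 0.0006
gripper_force: 4.4
```

Call:
{"method": "servo_tool", "body": {"rows": [[0, 0, 0.03, 0, 0, 0, 0], [0, 0, 0, 0, 0, 0, 0], [0, 0, 0, 0, 0, 0, 0]]}}

```text
t: 18.28
tool_pos: [0.4483, 0.1063, 0.0482]
eef_rot: [[-0.914, 0.405, 0.001], [0.405, 0.914, -0.0], [-0.001, 0.0, -1.0]]
contact_force: [-3.1, 0.5, 17.1]
grip_width: 0.0006
gripper_force: 8.7
```

Call:
{"method": "servo_tool", "body": {"rows": [[0, 0, -0.2, 0, 0, 0, 0], [0, 0, -0.5, 0, 0, 0, 0], [0, 0, -1, 0, 0, 0, 0], [0, 0, -1, 0, 0, 0, 0], [0, 0, -1, 0, 0, 0, 0], [0, 0, -1, 0, 0, 0, 0], [0, 0, -0.5, 0, 0, 0, 0], [0, 0, 0, 0, 0, 0, 0], [0, 0, 0, 0, 0, 0, 0], [0, 0, 0, 0, 0, 0, 0]]}}

```text
t: 19.12
tool_pos: [0.4473, 0.1063, 0.1759]
eef_rot: [[-0.914, 0.406, -0.003], [0.406, 0.914, 0.0], [0.002, -0.001, -1.0]]
contact_force: [0.2, 1.0, -0.2]
grip_width: 0.0004
gripper_force: 0.0
```

Run:
```python
from h import *
c=cam("wrist");hsv=cv2.cvtColor(c[0],cv2.COLOR_BGR2HSV)
for nm,lo,hi,z in(("green",(50,100,130),(85,255,255),.052),("or",(5,120,120),(25,255,255),.030)):
    n,l,st,ce=cv2.connectedComponentsWithStats(cv2.inRange(hsv,lo,hi))
    for i in range(1,n):
        if st[i,4]>8 and ce[i][1]<270: print(nm,st[i],ce[i],plane(c,*ce[i],z))
t=cam("top");hsv=cv2.cvtColor(t[0],cv2.COLOR_BGR2HSV)
o=cv2.imread("pics/top0.png");d=cv2.absdiff(o,t[0]).max(2)>60
n,l,st,ce=cv2.connectedComponentsWithStats(d.astype(np.uint8));print([st[i].tolist() for i in range(1,n) if st[i,4]>40])
```

```text
green [ 308  144   50   46 1167] [332.84147386 167.0856898 ] [0.43698796 0.15035454 0.052     ]
green [272 195  25  24 459] [284.03703704 206.36383442] [0.44939425 0.10635879 0.052     ]
green [283 233   4   4  12] [284.66666667 234.75      ] [0.46982837 0.09779289 0.052     ]
or [337 224   6   5  21] [338.76190476 225.95238095] [0.48759447 0.138018   0.03      ]
or [358 226   9   8  38] [362.07894737 230.73684211] [0.49910903 0.15387457 0.03      ]
or [ 40 234  10   8  38] [ 44.78947368 238.13157895] [ 0.39939892 -0.08622584  0.03      ]
[[229, 216, 13, 22, 83], [158, 226, 49, 120, 1955], [209, 239, 82, 104, 1708], [375, 246, 18, 19, 269], [218, 255, 18, 15, 149], [239, 344, 16, 49, 301], [253, 393, 5, 12, 42], [227, 394, 21, 26, 449], [290, 395, 45, 20, 335]]
```

```bash
python3 -c "
from plant import r
print(r.finish_job())"
```

```text
the job is handed in; nothing more can be done
None
```

The job is handed in with the disc fully home on the drive keys and let go, the start button pressed fully down and released, and no other object seen to have moved; my first press overshot the button's stop and reached about 80 N through the fingers (wrist limit 120 N), so I pressed it again gently, about 17 N at the stop.

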